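Catch the ring case's falling glass lid and lower it shut

TASK

Close the glass lid of the ring case without a knock: tip the upright lid forward from behind with a fingertip and leave it to fall on its own, then catch it on a finger under its brass lip while it is still well open, and lower it on that finger until it is fully shut. Never grip the lid or press hard on it or the case, leave the graver, ring cone and jar alone, and finish with the hand clear.

Things in the scene. Friction and masses are not known exactly. Their poses are not given: they have to be found in the camera images.
- ring_case: Wooden ring case standing firmly on the bench (it does not move): 260 mm along its x, 190 mm along its y, 70 mm high without the lid; velvet pad with rings inside. Origin: centre of its underside, z up. The hinges run along its x on top of its +y wall; the lid's lip comes down at its -y wall (front).
- lid (a joint): Lid angle: 0 shut, 1.57 upright, 1.78 leaning back on its stop. Starts 1.46 to 1.62. Worn friction hinges hold it still from 1.40 to 1.63; somewhere between 1.38 and 1.34 it begins to fall by itself, creeping at first (about 0.05 to 0.1 rad/s at 1.3), then faster: 3 to 5 s from 1.3 to shut, landing with a knock at 0.6 to 0.9 rad/s unless caught. Lid mass 0.43 to 0.57 kg; 2.2 to 2.9 N under the lip carries it when nearly level.
- lid_hinge (a point): Middle of the hinge line, level with the case's rim (70 mm above the bench), 95 mm to +y of the case's origin. Its axes turn with the lid: x along the hinge, -y from hinge to lip, z out of the lid's outer (top) face. Lid: beech frame 260 x 190 mm, 14 mm thick, 26 mm rails, glass pane.
- lid_lip (a point): Middle of the front edge, on the inner face, of the lid's brass lip, 212 mm from the hinge line: 282 mm above the bench when upright, 70 mm when shut. The lip is 260 mm long, 6 mm thick, flush with the lid's inner face; shut, it overhangs the case's front wall by 22 mm, with free space below. Axes as lid_hinge.
- graver: Engraver's tool lying on the bench in front of the case, wooden handle 29 mm thick, 130 mm long overall along its x; origin on the bench under the tool.
- ring_cone: Steel ring cone 115 mm tall on a round wooden foot 64 mm across, standing on the bench behind the case; origin centre of its underside.
- jar: Small amber jar with black cap, 54 mm across, 55 mm tall, standing on the bench behind the case; origin centre of its underside.

How it is judged (in metres and radians):
On the way, in this order (a step that is already met when the one before it is completed fails the run):
1. the lid has been tipped past its holding point and is falling with no part of the robot touching it (value of joint lid between 0.3 and 1.37 rad and velocity of joint lid below -0.03 rad/s and contact force between each of the fingers, the arm and lid below 0.05 N), for 0.1 s.
2. the falling lid is caught: it rests on a finger, still at least 0.15 rad open, and is slowed to under 0.3 rad/s (value of joint lid between 0.15 and 1.35 rad and contact force between the fingers and lid above 0.3 N and velocity of joint lid between -0.3 and 0.3 rad/s), for 0.2 s.
At the end, for the whole second after the job is handed in: The lid is fully shut (within 0.02 rad) and at rest, and graver, ring cone and jar are within 15 mm of where they stood (value of joint lid below 0.02 rad and velocity of joint lid between -0.02 and 0.02 rad/s and distance of each of graver, ring_cone, jar from where it was at the start of the episode below 0.015 m); the robot touches nothing.
It fails at once if the lid lands with a knock: faster than 0.4 rad/s within 0.1 rad of shut (value of joint lid below 0.1 rad and velocity of joint lid below -0.4 rad/s).
It fails at once if the lid is gripped or pressed hard (over 15 N) (contact force between any of the fingers, the arm and lid above 15 N).
It fails at once if the case is struck or leaned on (over 20 N) (contact force between any of the fingers, the arm and ring_case above 20 N).
It fails at once if the graver, ring cone or jar is moved or lifted (distance of any of graver, ring_cone, jar from where it was at the start of the episode above 0.015 m).
It also fails if it takes over 51 s, if anything falls off the work surface, if the arm or the gripper's body presses on something with over 40 N, if the wrist force passes 120 N, or if a joint passes its speed limit or range.

ROBOT

A 7-joint arm with a two-finger parallel gripper is mounted at the origin on the work surface. World frame = base frame: x ahead of the robot, y to its left, z up, the work surface at z = 0. Lengths are in mm, angles in rad, forces in N, time in s.
With the tool pointing down it reaches from about 400 to 850 mm from the base axis. Payload 4.5 kg.
Tool frame: the origin (TCP) lies at the very end of the fingers, on their centre line; the grasp point (between the pads) lies 19 mm behind it; z points along the fingers, y is the line along which they close (so a half turn about z gives the same grasp; the last joint's range is limited). The gripper opens to 85 mm and grips with 20 to 120 N. Pads are 22 mm wide; open, the fingers measure 114 mm over their backs; the gripper's body (76 mm by 85 mm) begins 54 mm behind the grasp point. The pads swing forward as they close: fully open they stand 13 mm farther back than shut.
Start: joints at [0.034, 0.689, -0.195, 1.565, 0.157, 0.902, -0.215], TCP at [625.023, 0.026, 231.317] pointing down, gripper open.
Joint ranges: [-3.01, 3.01], [-0.46, 2.08], [-1.47, 1.51], [0.13, 2.56], [-1, 4.14], [0.04, 2.09], [-2.66, 2.66]. Speed limits (rad/s): [2.57, 2.57, 3.14, 3.14, 3.14, 3.14, 3.14].

INTERFACE

Orientations are given as a unit quaternion [x, y, z, w].
In Python, from station import sense, camera, sign_off gives the robot as it stands.
- The arm moves only by the shell command python3 -m inch 'ROWS'. ROWS is JSON, a list of rows, each a list of 3 entries, a list of its own where there are three numbers: the finger opening in mm, from 0 to 85.4, then the shift along the tool's x, y, z in mm, then the turn, a rotation vector about the tool's x, y, z in rad. A call has 1 to 5 rows; each row is the pose to reach, as a shift and turn from the pose commanded when the call began, along the tool's axes at that moment; what a row does not reach only later rows make up. A row lasts 1/10 s, in which the tool goes at most 50 mm and 8.59 degrees, less where a joint would pass 70% of its speed; a pose out of reach is approached as far as the arm can. A call with a gripper value outside its range is refused whole. The fingers move at their own pace and stop on an object; the grip force is fixed at half the most. Time passes only in rows, so rows that repeat a pose let the fingers close. It gives the time, the measured TCP pose, the force, the opening and the grip force at its end, in the units of the state.
- sense(): the state, without advancing time (a new reading comes with each control period).
- camera(name): name is "scene" or "side" or "wrist"; returns a dict with "color" (400x640x3 uint8, red, green, blue), "fx", "fy", "cx", "cy" (pixels), "T" (4x4, takes a point from camera to world coordinates). Camera axes: x right, y down, z forward; pixel columns grow to the right and rows downward; lengths in mm; the calibration is good to about 2 mm. A picture is of the moment at which its call begins. There is no depth.
- sign_off(): hands the job in; it is judged then, once.
The state is a dict: "time_s": time; "joints": joint angles; "joint_velocities": joint speeds; "joint_efforts": joint torques, N m; "position": TCP position; "tcp_rot": TCP orientation; "contact_force": force on the tool from outside, world axes, zero at the start; "torque": the same for the moment, N m; "finger_gap": finger opening in mm; "finger_force": force on a finger pad.
Only numpy, scipy, OpenCV 4.12 (cv2) and the standard library are available. Lean on these libraries where they do the work, as an engineer would, in place of code of your own. Each camera call takes 0.05 s, during which the arm holds its last target. There are 200 camera calls.

## Working session

There is one attempt and no reset: what is moved stays moved. The work goes in short steps, Python scripts to look and compute and a shell command to move; the robot and the scene stay as the last step left them, time stands still between calls to the robot, and variables do not carry over. Pictures are saved under pics/ and viewed, at most 14 in all, crops included, and the job is handed in when it is done.

```bash
mkdir -p pics; python3 - <<'E'
from station import sense,camera
import cv2,json,numpy as np
for n in("scene","side"):
    c=camera(n); cv2.imwrite(f"pics/{n}0.png",c["color"][:,:,::-1]); print(n,c["fx"],c["fy"],c["cx"],c["cy"],np.round(c["T"],4).tolist())
s=sense(); print(s)
E
```

```text
scene 479.44990140493394 479.44990140493394 311.2696273029018 200.24248577793796 [[0.7117, 0.5881, -0.3842, 1031.7716], [0.7023, -0.608, 0.3703, -379.9322], [-0.0158, -0.5333, -0.8458, 1114.0382], [0.0, 0.0, 0.0, 1.0]]
side 472.93354684734345 472.93354684734345 318.47816661226113 197.36042901307985 [[-0.7254, -0.5215, 0.4492, 115.1162], [-0.688, 0.567, -0.453, 518.8228], [-0.0185, -0.6377, -0.7701, 843.8551], [0.0, 0.0, 0.0, 1.0]]
{'time_s': 0.1, 'joints': array([ 0.03377233,  0.68989226, -0.19453942,  1.56625109,  0.15730206,
        0.90254182, -0.21512118]), 'joint_velocities': array([ 0.0010917 , -0.00235526, -0.00050822, -0.00296833,  0.00148807,
        0.00090292,  0.00036827]), 'joint_efforts': array([-2.74651000e-03, -5.40603232e+01, -1.27131768e+00, -1.58985078e+01,
        9.34141979e-03,  4.37054478e-03,  9.81481946e-06]), 'position': array([ 6.24398945e+02, -2.06571304e-02,  2.30566712e+02]), 'tcp_rot': array([ 7.07071039e-01,  7.07142011e-01, -6.42166003e-04, -5.56652174e-04]), 'contact_force': array([-0.8675543 , -0.10970193, -0.22284227]), 'torque': array([0.01842518, 0.00322181, 0.01122024]), 'finger_force': 0.0, 'finger_gap': 85.09864965292778}
```

View pics/scene0.png

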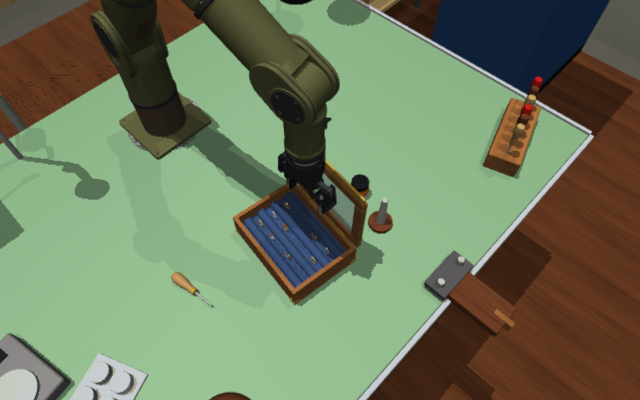

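View pics/side0.png

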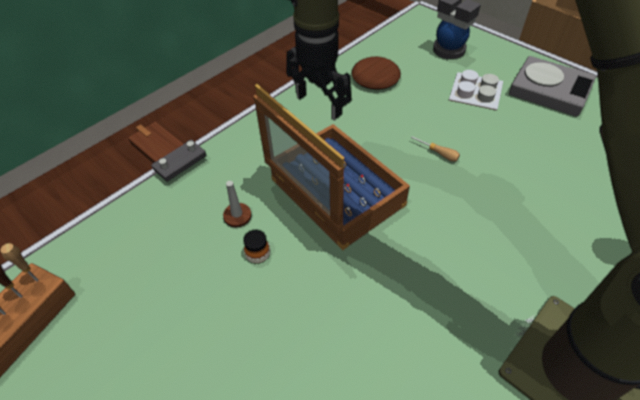

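The scene view shows the case centred near (297,240), with the lid standing on its far-right side and the jar (360,186) and cone (381,215) behind it. The graver is at (192,288). In the side view the lid runs from (258,92) to (342,160). I'll zoom in on both to get the corners.

```bash
python3 - <<'E'
import cv2,numpy as np
a=cv2.imread("pics/scene0.png")[150:310,225:405]; b=cv2.imread("pics/side0.png")[75:255,225:415]
a=cv2.resize(a,None,fx=3,fy=3,interpolation=cv2.INTER_CUBIC); b=cv2.resize(b,None,fx=3,fy=3,interpolation=cv2.INTER_CUBIC)
cv2.imwrite("pics/ca.png",a);cv2.imwrite("pics/cb.png",b)
E
```

```text
(no output)
```

View pics/ca.png

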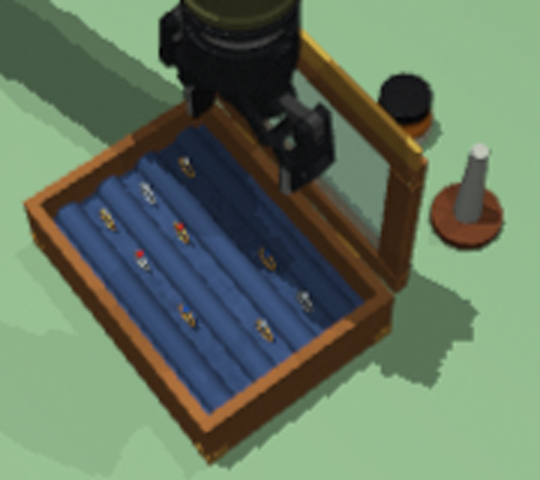

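View pics/cb.png

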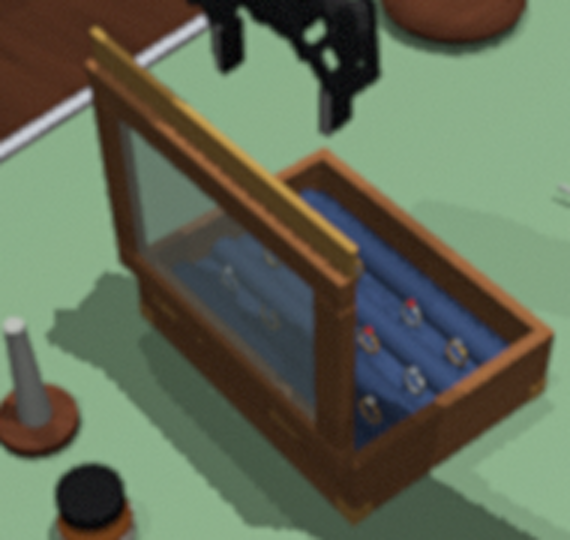

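The crops show the rim corners, the brass lip edge and the outer frame edge clearly. I'll fit the case pose and lid angle to them.

```bash
cat > h.py <<'E'
import numpy as np,cv2
from station import sense,camera
from scipy.optimize import least_squares
from scipy.spatial.transform import Rotation as R
def cams(n):
    c=camera(n); return c
def proj(c,P):
    T=np.array(c["T"]); p=T[:3,:3].T@(np.asarray(P,float)-T[:3,3]); return np.array([c["fx"]*p[0]/p[2]+c["cx"],c["fy"]*p[1]/p[2]+c["cy"]])
def onz(c,px,z):
    T=np.array(c["T"]); d=T[:3,:3]@[(px[0]-c["cx"])/c["fx"],(px[1]-c["cy"])/c["fy"],1]; return T[:3,3]+d*(z-T[2,3])/d[2]
def case(p,v):
    c,s=np.cos(p[2]),np.sin(p[2]); return np.array([p[0]+c*v[0]-s*v[1],p[1]+s*v[0]+c*v[1],v[2]])
def lid(q,x,r,h): return (x,95-r*np.cos(q)+h*np.sin(q),70+r*np.sin(q)+h*np.cos(q))
E
python3 - <<'E'
from h import *
S,D=camera("scene"),camera("side")
F=[(S,(294,291.7),(130,-95,70)),(S,(234.3,217.7),(-130,-95,70)),(S,(355.7,247.3),(130,95,70)),(S,(295,303.3),(130,-95,0)),
(D,(332.3,125.7),(130,-95,70)),(D,(409,186),(-130,-95,70)),(D,(344,248.3),(-130,95,0))]
L=[(D,(256.7,85),(130,212,0)),(D,(344,157.7),(-130,212,0)),(D,(254,96.7),(130,190,14)),(D,(341.7,171),(-130,190,14))]
f=lambda p:np.concatenate([proj(c,case(p,v))-u for c,u,v in F]+[proj(c,case(p,lid(p[3],*v)))-u for c,u,v in L])
r=least_squares(f,[600,0,0.1,1.55],loss="soft_l1"); print(r.x); print(f(r.x).reshape(-1,2).round(1).tolist())
p=r.x
for n,u,z in(("jar cap",(360,183),55),("cone foot",(381,222),5),("graver",(192,288),15)): print(n,onz(S,u,z).round())
for n,u,z in(("jar cap",(255.5,240),55),("cone foot",(237.5,214),8)): print(n,onz(D,u,z).round())
for n,v in(("hinge",(0,95,70)),("lip",lid(p[3],0,212,0)),("backtop",lid(p[3],0,190,14))): print(n,case(p,v).round(1))
E
```

```text
[ 5.85662995e+02 -1.82863501e+01 -1.21996462e-01  1.58681181e+00]
[[-0.4, 0.1], [-2.9, -1.8], [0.1, -1.9], [-0.1, -0.7], [-0.3, -2.2], [1.2, -1.4], [-0.4, 1.9], [-0.3, -0.9], [1.9, -0.3], [-2.0, -0.4], [-2.2, -0.5]]
jar cap [606. 213.  55.]
cone foot [709. 186.   5.]
graver [ 501. -281.   15.]
jar cap [592. 222.  55.]
cone foot [703. 185.   8.]
hinge [597.2  76.   70. ]
lip [597.6  79.4 282. ]
backtop [599.3  92.9 259.8]
```

Fit: case at (586, −18), yaw −0.122, lid about 1.587. The jar and cone are well behind it.

Plan: straddle the lip with the open fingers. The rear finger tips the lid and the front finger catches it, then the whole tool turns about the hinge line to lower it. First I raise and yaw the tool by about 1.69 rad so it lines up with the case.

```bash
python3 -m inch '[[85,[0,0,-30],[0,0,0.12]],[85,[0,0,-60],[0,0,0.24]],[85,[0,0,-85],[0,0,0.36]],[85,[0,0,-105],[0,0,0.48]],[85,[0,0,-120],[0,0,0.6]]]'
python3 -m inch '[[85,[0,0,0],[0,0,0.12]],[85,[0,0,0],[0,0,0.24]],[85,[0,0,0],[0,0,0.36]],[85,[0,0,0],[0,0,0.48]],[85,[0,0,0],[0,0,0.6]]]'
python3 -m inch '[[85,[0,0,0],[0,0,0.12]],[85,[0,0,0],[0,0,0.24]],[85,[0,0,0],[0,0,0.36]],[85,[0,0,0],[0,0,0.48]],[85,[0,0,0],[0,0,0.493]]]'
cat >> h.py <<'E'
P=[585.66,-18.29,-0.122]
def rel(al,rho,h=0):  # shift (tool axes) and turn from the present pose to tool line at angle al through hinge
    s=sense(); Rt=R.from_quat(s["tcp_rot"]); T=case(P,(0,95-rho*np.cos(al)+h*np.sin(al),70+rho*np.sin(al)+h*np.cos(al)))
    M=R.from_euler("z",P[2])*R.from_matrix(np.array([[1,0,0],[0,-np.sin(al),np.cos(al)],[0,-np.cos(al),-np.sin(al)]]).T)
    M=M.as_matrix(); M=R.from_matrix(M)
    print("t",s["time_s"],"shift",Rt.inv().apply(T-s["position"]).round(1),"turn",(Rt.inv()*M).as_rotvec().round(3),"j",s["joints"].round(2),"F",s["contact_force"].round(1))
def st():
    s=sense(); Rt=R.from_quat(s["tcp_rot"]); H=case(P,(0,95,70)); 
    v=R.from_euler("z",-P[2]).apply(s["position"]-H); z=R.from_euler("z",-P[2]).apply(Rt.as_matrix()[:,2])
    print("t %.2f"%s["time_s"],"case xyz from hinge",v.round(1),"alpha %.3f"%np.arctan2(-z[2],z[1]),"rho %.1f"%np.hypot(v[1],v[2]),"posang %.3f"%np.arctan2(v[2],-v[1]),"j",s["joints"].round(2),"F",s["contact_force"].round(1))
E
python3 -c "
from h import *
st(); rel(1.45,240)"
```

```text
time_s: 0.7
position: [625.3, 0.1, 352.8]
tcp_rot: [0.886, 0.464, 0.001, 0.0]
contact_force: [-0.1, 0.6, -0.7]
finger_gap: 85.2
finger_force: 0.0
time_s: 1.2
position: [624.7, 0.1, 351.0]
tcp_rot: [0.983, 0.182, -0.0, -0.0]
contact_force: [-0.8, -0.3, 0.7]
finger_gap: 85.3
finger_force: 0.0
time_s: 1.7
position: [624.8, 0.2, 351.0]
tcp_rot: [0.998, -0.061, -0.0, 0.0]
contact_force: [0.3, -0.4, -1.0]
finger_gap: 85.4
finger_force: 0.0
t 1.70 case xyz from hinge [ 36.6 -71.9 281. ] alpha 1.571 rho 290.0 posang 1.320 j [-0.22  0.59  0.27  1.41 -0.16  1.17 -1.62] F [ 0.3 -0.4 -1. ]
t 1.7 shift [-36.6 -42.9  42.7] turn [-0.12   0.001 -0.001] j [-0.22  0.59  0.27  1.41 -0.16  1.17 -1.62] F [ 0.3 -0.4 -1. ]
```

```bash
sed -i 's/\[0,-np.sin(al),np.cos(al)\],\[0,-np.cos(al),-np.sin(al)\]/[0,-np.sin(al),-np.cos(al)],[0,np.cos(al),-np.sin(al)]/' h.py
python3 -c "
from h import *
rel(1.2,260)"
```

```text
t 1.7 shift [-36.5  22.4  38.7] turn [ 0.371  0.    -0.001] j [-0.22  0.59  0.27  1.41 -0.16  1.17 -1.62] F [ 0.3 -0.4 -1. ]
```

```bash
python3 -m inch '[[85,[-9,6,10],[0.1,0,0]],[85,[-18,11,20],[0.2,0,0]],[85,[-27,17,30],[0.3,0,0]],[85,[-36.5,22.4,38.7],[0.371,0,0]],[85,[-36.5,22.4,38.7],[0.371,0,0]]]' | head -1
python3 -c "
from h import *
st()"
python3 -m inch '[[85,[0,26,1.3],[0.1,0,0]],[85,[0,51.7,5.2],[0.2,0,0]],[85,[0,76.8,11.6],[0.3,0,0]],[85,[0,101.2,20.5],[0.4,0,0]],[85,[0,124.7,31.8],[0.5,0,0]]]' | head -1
python3 -c "
from h import *
st()"
python3 -m inch '[[85,[0,26,1.3],[0.1,0,0]],[85,[0,51.7,5.2],[0.2,0,0]],[85,[0,76.8,11.6],[0.3,0,0]],[85,[0,101.2,20.5],[0.4,0,0]],[85,[0,124.7,31.8],[0.5,0,0]]]' | head -1
python3 -c "
from h import *
st(); rel(0.2,250)"
```

```text
time_s: 2.2
t 2.20 case xyz from hinge [ -1.5 -99.4 240.7] alpha 1.202 rho 260.4 posang 1.179 j [ 0.12  0.57  0.07  1.62 -0.48  1.03 -1.25] F [-0.  -0.5 -0.7]
time_s: 2.7
t 2.70 case xyz from hinge [   1.8 -199.5  168.2] alpha 0.698 rho 260.9 posang 0.701 j [ 0.61  0.87 -0.14  1.54 -0.74  1.23 -0.75] F [ 1.6  0.6 -0.2]
time_s: 3.2
t 3.20 case xyz from hinge [   1.4 -255.5   50.9] alpha 0.199 rho 260.5 posang 0.197 j [ 0.82  1.34 -0.26  1.25 -0.8   1.55 -0.59] F [ 0.4 -0.1  0.5]
t 3.2 shift [-1.4 -0.8 10.5] turn [-0.001  0.001  0.003] j [ 0.82  1.34 -0.26  1.25 -0.8   1.55 -0.59] F [ 0.4 -0.1  0.5]
```

The whole arc can be reached. I'll go back up to α≈1.45 at ρ=260, above the lid.

```bash
for i in 1 2; do python3 -m inch '[[85,[0,-26,1.3],[-0.1,0,0]],[85,[0,-51.7,5.2],[-0.2,0,0]],[85,[0,-76.8,11.6],[-0.3,0,0]],[85,[0,-101.2,20.5],[-0.4,0,0]],[85,[0,-124.7,31.8],[-0.5,0,0]]]' | head -1; done
python3 -m inch '[[85,[0,-26,1.3],[-0.1,0,0]],[85,[0,-51.7,5.2],[-0.2,0,0]],[85,[0,-64,8],[-0.25,0,0]],[85,[0,-64,8],[-0.25,0,0]],[85,[0,-64,8],[-0.25,0,0]]]'|head -1
python3 -c "
from h import *
st(); rel(1.52,260); rel(1.52,180)
for n in('side','wrist'): cv2.imwrite(f'pics/{n}1.png',camera(n)['color'][:,:,::-1])
a=cv2.imread('pics/side1.png'); cv2.imwrite('pics/side1c.png',cv2.resize(a[20:260,200:460],None,fx=2.2,fy=2.2,interpolation=2))"
```

```text
time_s: 3.7
time_s: 4.2
time_s: 4.7
t 4.70 case xyz from hinge [  0.5 -30.3 258.9] alpha 1.450 rho 260.7 posang 1.454 j [-0.21  0.54  0.21  1.56 -0.27  1.04 -1.59] F [-0.8  0.1 -0.4]
t 4.7 shift [ -0.5 -17.1   1.3] turn [-0.07  -0.001  0.004] j [-0.21  0.54  0.21  1.56 -0.27  1.04 -1.59] F [-0.8  0.1 -0.4]
t 4.7 shift [ -0.6 -11.5  81.1] turn [-0.07  -0.001  0.004] j [-0.21  0.54  0.21  1.56 -0.27  1.04 -1.59] F [-0.8  0.1 -0.4]
```

View pics/side1c.png

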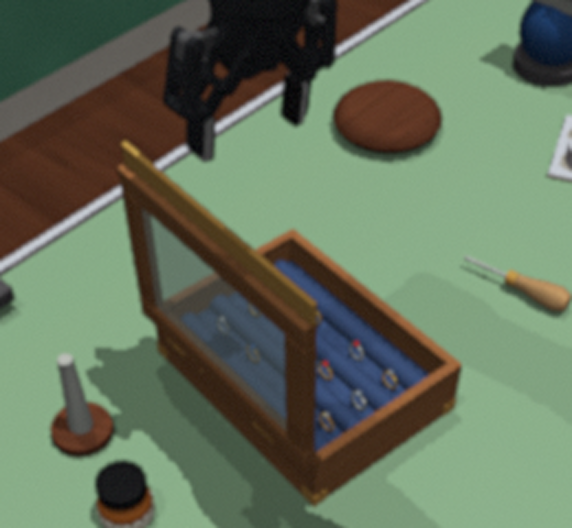

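View pics/wrist1.png

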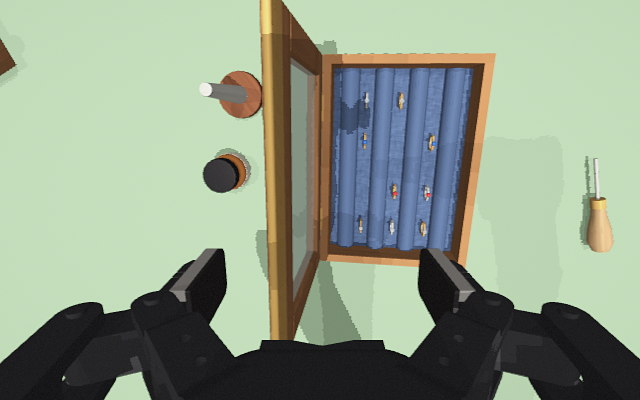

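The side view shows the gripper above the lip at crop (220,210). In the wrist view the lip (x≈270) lies between the finger pads (227 and 420), nearer the rear one. I'll check the fit against the wrist picture.

```bash
python3 - <<'E'
from h import *
W=camera("wrist"); q=1.587
for v,u in(((130,-95,70),(495,54)),((-130,-95,70),(463,266))):
    print(proj(W,case(P,v)).round(1),u, "z70 err in case xy",(R.from_euler("z",.122).apply(onz(W,u,70)-case(P,v))).round(1))
for x in(60,0,-60): print(x,[proj(W,case(P,lid(q,x,212,h))).round(1).tolist() for h in(0,6)], proj(W,case(P,lid(q,x,190,14))).round(1))
g=W["color"].astype(int)
for r in(60,150,250): print(r,[(c,g[r,c].tolist()) for c in range(258,296,3)])
E
```

```text
[491.4  55.1] (495, 54) z70 err in case xy [ 1.  -3.6  0. ]
[464.6 271.4] (463, 266) z70 err in case xy [7.5 2.8 0. ]
60 [[267.7, 128.0], [257.8, 128.0]] [256.9 126.6]
0 [[271.9, 224.9], [262.8, 224.5]] [261.5 213.8]
-60 [[275.6, 308.2], [267.1, 307.5]] [265.5 289.9]
60 [(258, [172, 193, 159]), (261, [183, 147, 81]), (264, [208, 170, 99]), (267, [200, 162, 93]), (270, [118, 90, 50]), (273, [107, 82, 45]), (276, [103, 79, 43]), (279, [103, 80, 43]), (282, [82, 55, 35]), (285, [82, 54, 35]), (288, [87, 69, 54]), (291, [102, 97, 90]), (294, [72, 49, 32])]
150 [(258, [197, 224, 190]), (261, [201, 230, 196]), (264, [184, 145, 82]), (267, [208, 170, 98]), (270, [196, 158, 90]), (273, [106, 81, 43]), (276, [107, 82, 43]), (279, [107, 81, 44]), (282, [92, 67, 39]), (285, [84, 56, 36]), (288, [75, 51, 31]), (291, [133, 149, 134]), (294, [132, 147, 131])]
250 [(258, [141, 164, 134]), (261, [144, 168, 136]), (264, [145, 171, 139]), (267, [147, 110, 60]), (270, [173, 137, 77]), (273, [163, 129, 69]), (276, [104, 79, 42]), (279, [106, 80, 42]), (282, [107, 82, 45]), (285, [79, 52, 35]), (288, [81, 55, 35]), (291, [121, 133, 118]), (294, [133, 148, 132])]
```

The lid is where I fitted it, to within about 3 mm. Next I centre the tool and lower it over the lip.

```bash
python3 -m inch '[[85,[0,-9,0.5],[-0.035,0,0]],[85,[0,-17,1.3],[-0.07,0,0]],[85,[-0.5,-15.5,21],[-0.07,0,0]],[85,[-0.5,-14,41],[-0.07,0,0]],[85,[-0.5,-13,58],[-0.07,0,0]]]'|head -1
python3 -m inch '[[85,[0,0,8],[0,0,0]],[85,[0,0,16],[0,0,0]],[85,[0,0,23],[0,0,0]],[85,[0,0,23],[0,0,0]],[85,[0,0,23],[0,0,0]]]'
python3 -c "
from h import *
st()
a=camera('side')['color'][:,:,::-1]; cv2.imwrite('pics/side2c.png',cv2.resize(a[20:260,200:460],None,fx=2.2,fy=2.2,interpolation=2))"
```

```text
time_s: 5.35
time_s: 5.85
position: [596.1, 65.0, 249.9]
tcp_rot: [0.998, -0.061, 0.002, -0.026]
contact_force: [-0.9, 0.3, 1.1]
finger_gap: 85.1
finger_force: 0.0
t 5.85 case xyz from hinge [  0.2 -11.  179.9] alpha 1.520 rho 180.2 posang 1.510 j [-0.28  0.64  0.22  1.65 -0.24  0.87 -1.65] F [-0.9  0.3  1.1]
```

View pics/side2c.png

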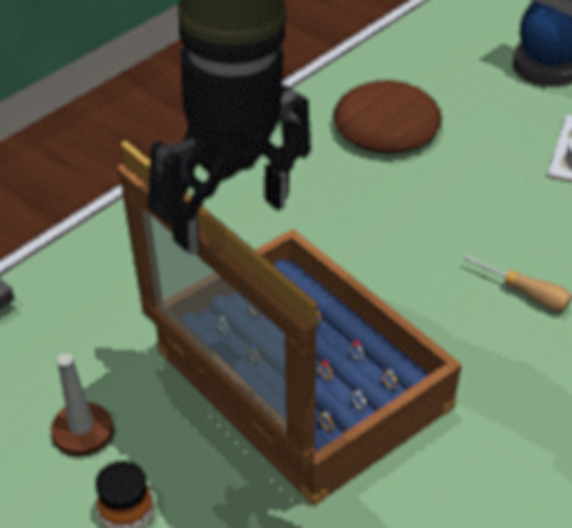

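The lip is straddled: the rear finger is behind the lid at crop (185,240) and the front one inside at (275,200). Now I sweep gently forward about the hinge.

```bash
python3 -m inch '[[85,[0,4.5,0],[0.025,0,0]],[85,[0,9,0.2],[0.05,0,0]],[85,[0,12.6,0.4],[0.07,0,0]],[85,[0,16.2,0.7],[0.09,0,0]],[85,[0,19.8,1.1],[0.11,0,0]]]'|sed -n '1p;4p'
for i in 1 2; do python3 -m inch '[[85,[0,1.8,0],[0.01,0,0]],[85,[0,3.6,0],[0.02,0,0]],[85,[0,5.4,0.1],[0.03,0,0]],[85,[0,7.2,0.1],[0.04,0,0]],[85,[0,9,0.2],[0.05,0,0]]]'|sed -n '1p;4p'; done
python3 - <<'E'
from h import *
st(); W=camera("wrist"); g=W["color"]
cv2.imwrite("pics/w3.png",g[:,:,::-1])
for q in(1.6,1.55,1.5,1.45,1.4): print(q,[proj(W,case(P,lid(q,60,212,h))).round(1).tolist() for h in(0,6)])
r=int(proj(W,case(P,lid(1.5,60,212,0)))[1]); print(r,[(c,g[r,c].tolist()) for c in range(235,300,4)])
E
```

```text
time_s: 6.4
contact_force: [0.6, 0.8, 0.8]
time_s: 6.9
contact_force: [0.5, 1.6, 1.0]
time_s: 7.4
contact_force: [-0.4, 0.3, -0.4]
t 7.40 case xyz from hinge [ -0.3 -48.5 173.5] alpha 1.309 rho 180.2 posang 1.298 j [-0.01  0.63  0.06  1.7  -0.4   0.83 -1.38] F [-0.4  0.3 -0.4]
1.6 [[148.3, 133.8], [135.1, 133.5]]
1.55 [[172.9, 134.2], [158.5, 134.0]]
1.5 [[199.7, 134.6], [184.2, 134.4]]
1.45 [[228.2, 134.9], [211.7, 134.8]]
1.4 [[258.1, 135.1], [241.0, 135.1]]
134 [(235, [112, 87, 48]), (239, [111, 84, 45]), (243, [109, 84, 45]), (247, [88, 60, 40]), (251, [91, 61, 40]), (255, [85, 56, 34]), (259, [83, 57, 35]), (263, [105, 101, 81]), (267, [152, 171, 150]), (271, [153, 171, 151]), (275, [153, 171, 151]), (279, [152, 170, 150]), (283, [153, 172, 151]), (287, [152, 170, 151]), (291, [151, 170, 149]), (295, [153, 172, 152]), (299, [152, 171, 151])]
```

```bash
cat >> h.py <<'E'
def lidq(x=60):
    W=camera("wrist"); g=W["color"].astype(int); out=[]
    for q in np.arange(1.7,0,-0.004):
        v=[case(P,lid(q,x,212,h)) for h in(-1.5,3)]
        u=[proj(W,p) for p in v]
        if not all(0<=a[0]<639 and 0<=a[1]<399 for a in u): continue
        d,b=[g[int(round(a[1])),int(round(a[0]))] for a in u]
        # bright brass end face at h=3
        if b[0]-b[2]>70 and b[0]>130: out.append(q)
    print("lid q from wrist:",np.round(out[:1]+out[-1:],3),len(out)); return W
E
python3 - <<'E'
from h import *
W=lidq(); g=W["color"]; print([(c,g[134,c].tolist()) for c in range(180,240,4)]); lidq(100)
E
```

```text
lid q from wrist: [1.468 0.86 ] 16
[(180, [196, 223, 189]), (184, [198, 224, 190]), (188, [197, 223, 189]), (192, [197, 223, 189]), (196, [197, 223, 189]), (200, [198, 223, 190]), (204, [204, 213, 170]), (208, [239, 216, 131]), (212, [240, 219, 135]), (216, [234, 195, 116]), (220, [144, 114, 62]), (224, [117, 90, 49]), (228, [111, 86, 45]), (232, [112, 85, 47]), (236, [110, 85, 45])]
lid q from wrist: [1.468 1.444] 7
```

The lid is at about 1.467 and being pushed. I'll carry on to just past the holding point and then stop.

```bash
for i in 1 2; do python3 -m inch '[[85,[0,1.8,0],[0.01,0,0]],[85,[0,3.6,0],[0.02,0,0]],[85,[0,5.4,0.1],[0.03,0,0]],[85,[0,7.2,0.1],[0.04,0,0]],[85,[0,9,0.2],[0.05,0,0]]]'|sed -n '1p;4p'; done
python3 -m inch '[[85,[0,1.8,0],[0.01,0,0]],[85,[0,3.6,0],[0.02,0,0]],[85,[0,5.4,0.1],[0.03,0,0]],[85,[0,5.4,0.1],[0.03,0,0]]]'|sed -n '1p;4p'
python3 - <<'E'
from h import *
st(); lidq(); lidq(100); lidq()
E
```

```text
time_s: 8.05
contact_force: [-0.4, 1.0, 0.8]
time_s: 8.55
contact_force: [0.1, -0.0, -0.8]
time_s: 8.95
contact_force: [-0.4, 0.2, 0.6]
t 8.95 case xyz from hinge [-1.000e-01 -7.140e+01  1.659e+02] alpha 1.180 rho 180.6 posang 1.164 j [ 0.15  0.66 -0.04  1.72 -0.5   0.83 -1.22] F [-0.4  0.2  0.6]
lid q from wrist: [1.34  0.696] 19
lid q from wrist: [1.336 0.692] 24
lid q from wrist: [1.34  0.696] 20
```

```bash
python3 -m inch '[[85,[0,0,0],[0,0,0]],[85,[0,0,0],[0,0,0]],[85,[0,0,0],[0,0,0]]]'|sed -n '1p;4p'
python3 - <<'E'
from h import *
st(); lidq(); lidq(100)
E
```

```text
time_s: 9.4
contact_force: [-0.7, 0.6, 0.8]
t 9.40 case xyz from hinge [ -0.2 -70.2 166.3] alpha 1.180 rho 180.5 posang 1.171 j [ 0.15  0.66 -0.04  1.72 -0.5   0.83 -1.22] F [-0.7  0.6  0.8]
lid q from wrist: [1.336 0.7  ] 19
lid q from wrist: [1.332 0.692] 25
```

```bash
python3 -m inch '[[85,[0,1.8,0],[0.01,0,0]],[85,[0,3.6,0],[0.02,0,0]],[85,[0,3.6,0],[0.02,0,0]],[85,[0,3.6,0],[0.02,0,0]],[85,[0,3.6,0],[0.02,0,0]]]'|sed -n '1p;4p'
python3 - <<'E'
from h import *
st(); lidq(); lidq(100)
E
python3 -m inch '[[85,[0,0,0],[0,0,0]],[85,[0,0,0],[0,0,0]],[85,[0,0,0],[0,0,0]]]'|sed -n '1p;4p'
python3 -c "
from h import *
lidq(); lidq(100)"
```

```text
time_s: 10.0
contact_force: [-0.2, 0.2, -0.4]
t 10.00 case xyz from hinge [-1.000e-01 -7.370e+01  1.648e+02] alpha 1.160 rho 180.6 posang 1.150 j [ 0.18  0.66 -0.06  1.72 -0.52  0.84 -1.2 ] F [-0.2  0.2 -0.4]
lid q from wrist: [1.312 0.676] 18
lid q from wrist: [1.312 0.668] 28
time_s: 10.4
contact_force: [0.7, -0.3, 0.5]
lid q from wrist: [1.3   0.676] 19
lid q from wrist: [1.296 0.668] 27
```

It is falling freely at about 0.035 rad/s. I'll hold still and watch.

```bash
for i in 1 2 3; do python3 -m inch '[[85,[0,0,0],[0,0,0]],[85,[0,0,0],[0,0,0]],[85,[0,0,0],[0,0,0]],[85,[0,0,0],[0,0,0]],[85,[0,0,0],[0,0,0]]]'|sed -n '1p;4p'
python3 -c "
from h import *
lidq()"; done
```

```text
time_s: 11.0
contact_force: [-0.1, -0.0, -0.6]
lid q from wrist: [1.276 0.676] 19
time_s: 11.55
contact_force: [0.3, -0.6, -1.0]
lid q from wrist: [1.244 0.676] 20
time_s: 12.1
contact_force: [0.5, -0.4, -1.3]
lid q from wrist: [1.204 0.676] 23
```

```bash
for i in 1 2 3 4; do python3 -m inch '[[85,[0,0,0],[0,0,0]],[85,[0,0,0],[0,0,0]],[85,[0,0,0],[0,0,0]],[85,[0,0,0],[0,0,0]],[85,[0,0,0],[0,0,0]]]'|sed -n '1p;4p'
python3 -c "
from h import *
lidq(); st()"; done
```

```text
time_s: 12.65
contact_force: [-0.1, 1.0, -0.1]
lid q from wrist: [1.156 0.676] 31
t 12.70 case xyz from hinge [ -0.2 -73.7 164.8] alpha 1.160 rho 180.6 posang 1.150 j [ 0.18  0.66 -0.06  1.72 -0.52  0.84 -1.2 ] F [ 0.3 -0.7  0.5]
time_s: 13.2
contact_force: [0.4, -0.5, 0.1]
lid q from wrist: [1.152 0.676] 39
t 13.25 case xyz from hinge [-1.000e-01 -7.370e+01  1.648e+02] alpha 1.160 rho 180.6 posang 1.150 j [ 0.18  0.66 -0.06  1.72 -0.52  0.84 -1.2 ] F [-0.6 -1.5 -0.4]
time_s: 13.75
contact_force: [0.1, -1.1, -0.3]
lid q from wrist: [1.148 0.672] 41
t 13.80 case xyz from hinge [ -0.2 -74.  164.7] alpha 1.160 rho 180.5 posang 1.149 j [ 0.18  0.66 -0.06  1.72 -0.52  0.84 -1.2 ] F [-0.1 -1.  -1.6]
time_s: 14.3
contact_force: [-0.4, -0.7, -0.6]
lid q from wrist: [1.152 0.676] 42
t 14.35 case xyz from hinge [ -0.2 -73.8 164.8] alpha 1.160 rho 180.6 posang 1.150 j [ 0.18  0.66 -0.06  1.72 -0.52  0.84 -1.2 ] F [-0.1 -0.3 -0.4]
```

```bash
python3 -c "
from h import *
w=camera('wrist')['color'][:,:,::-1]; a=camera('side')['color'][:,:,::-1]
cv2.imwrite('pics/c5.png',np.vstack([cv2.resize(w,(480,300)),cv2.resize(a[20:220,200:460],(390,300))[:, :390] if 0 else cv2.resize(a[40:240,180:500],(480,300))]))
print(sense()['contact_force'])"
```

```text
[-0.67756251 -1.49439738 -0.5153128 ]
```

View pics/c5.png

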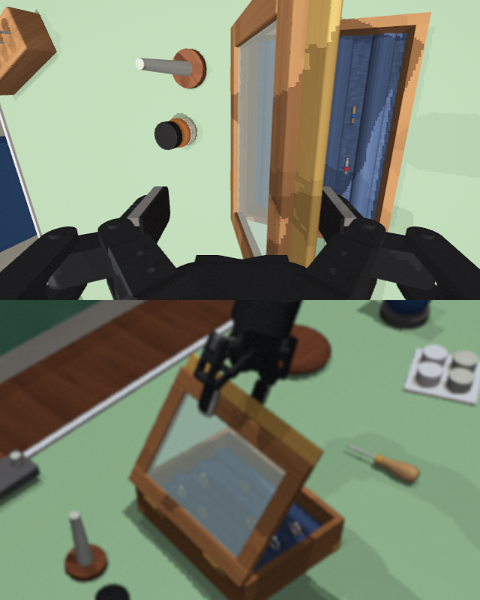

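The wrist view shows the brass lip (about (325,170) in the upper half) resting on the front finger, and the lid about 0.98 rad open in both views. It is caught and still. Next I lower it by turning about the hinge.

```bash
for i in 1 2 3 4 5 6 7; do python3 -m inch '[[85,[0,2.7,0],[0.015,0,0]],[85,[0,5.4,0.1],[0.03,0,0]],[85,[0,8.1,0.2],[0.045,0,0]],[85,[0,10.8,0.3],[0.06,0,0]],[85,[0,13.5,0.5],[0.075,0,0]]]'|sed -n '1p;4p'; done
python3 -c "
from h import *
st(); rel(0.6,180)
w=camera('wrist')['color'][:,:,::-1]; a=camera('side')['color'][:,:,::-1]
cv2.imwrite('pics/c6.png',np.vstack([cv2.resize(w,(480,300)),cv2.resize(a[40:240,180:500],(480,300))]))"
```

```text
time_s: 14.95
contact_force: [-0.1, -1.4, -0.5]
time_s: 15.45
contact_force: [-0.6, 0.1, -0.9]
time_s: 15.95
contact_force: [-0.3, -0.1, -1.3]
time_s: 16.45
contact_force: [-0.1, -0.9, -1.3]
time_s: 16.95
contact_force: [0.1, 0.2, -0.2]
time_s: 17.45
contact_force: [-0.2, -0.0, -1.2]
time_s: 17.95
contact_force: [0.4, -0.1, -1.5]
t 17.95 case xyz from hinge [-1.000e-01 -1.470e+02  1.064e+02] alpha 0.634 rho 181.4 posang 0.626 j [ 0.65  0.98 -0.32  1.63 -0.73  1.04 -0.73] F [ 0.4 -0.1 -1.5]
t 17.95 shift [0.1 4.7 1.5] turn [ 0.034 -0.     0.   ] j [ 0.65  0.98 -0.32  1.63 -0.73  1.04 -0.73] F [ 0.4 -0.1 -1.5]
```

View pics/c6.png

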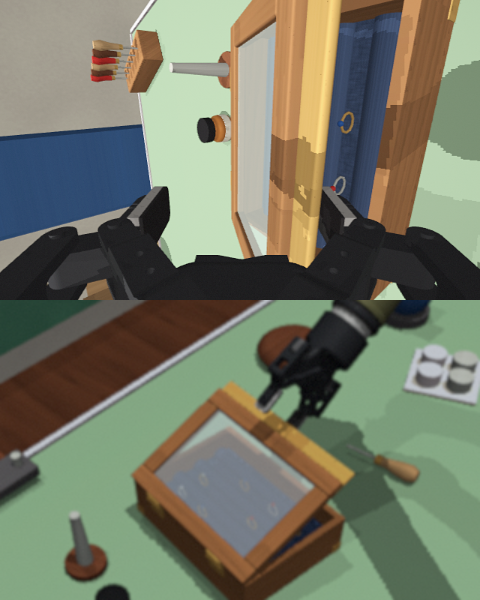

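The lip stays seated on the front finger (upper half, (325,200)) and the lid is about 0.45 open. I'll keep lowering.

```bash
for i in 1 2 3 4; do python3 -m inch '[[85,[0,2.7,0],[0.015,0,0]],[85,[0,5.4,0.1],[0.03,0,0]],[85,[0,8.1,0.2],[0.045,0,0]],[85,[0,10.8,0.3],[0.06,0,0]],[85,[0,13.5,0.5],[0.075,0,0]]]'|sed -n '1p;4p'; done
python3 -c "
from h import *
st(); rel(0.25,181)
w=camera('wrist')['color'][:,:,::-1]; a=camera('side')['color'][:,:,::-1]
cv2.imwrite('pics/c7.png',np.vstack([cv2.resize(w,(480,300)),cv2.resize(a[40:240,180:500],(480,300))]))"
```

```text
time_s: 18.55
contact_force: [0.5, -0.5, -1.1]
time_s: 19.05
contact_force: [0.7, 1.0, -1.7]
time_s: 19.55
contact_force: [0.0, 0.1, -1.2]
time_s: 20.05
contact_force: [-0.9, 0.5, -0.7]
t 20.05 case xyz from hinge [  -0.2 -172.    58.7] alpha 0.333 rho 181.8 posang 0.329 j [ 0.78  1.23 -0.4   1.48 -0.75  1.23 -0.62] F [-0.9  0.5 -0.7]
t 20.05 shift [ 0.2 14.2  1.4] turn [ 0.083 -0.    -0.   ] j [ 0.78  1.23 -0.4   1.48 -0.75  1.23 -0.62] F [-0.9  0.5 -0.7]
```

View pics/c7.png

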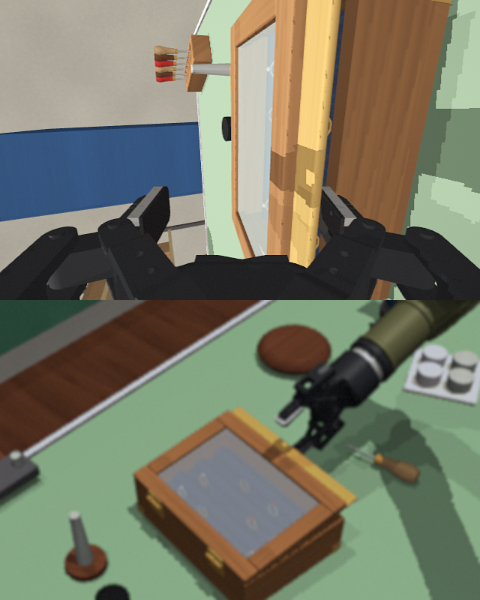

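The lid is about 0.15 open and still resting on the finger at (325,195), clear of the front wall. I'll slow down for the last part.

```bash
for i in 1 2 3; do python3 -m inch '[[85,[0,1.8,0],[0.01,0,0]],[85,[0,3.6,0],[0.02,0,0]],[85,[0,5.4,0.1],[0.03,0,0]],[85,[0,7.2,0.1],[0.04,0,0]],[85,[0,9,0.2],[0.05,0,0]]]'|sed -n '1p;4p'; done
python3 -c "
from h import *
st()"
python3 -m inch '[[85,[0,1.8,0],[0.01,0,0]],[85,[0,3.6,0],[0.02,0,0]],[85,[0,5.4,0.1],[0.03,0,0]],[85,[0,5.4,0.1],[0.03,0,0]]]'|sed -n '1p;4p'
python3 -c "
from h import *
st()
w=camera('wrist')['color'][:,:,::-1]; a=camera('side')['color'][:,:,::-1]
cv2.imwrite('pics/c8.png',np.vstack([cv2.resize(w,(480,300)),cv2.resize(a[40:240,180:500],(480,300))]))"
```

```text
time_s: 20.65
contact_force: [-1.1, -0.8, -2.1]
time_s: 21.15
contact_force: [-1.3, -0.7, -1.0]
time_s: 21.65
contact_force: [0.4, -0.1, -0.6]
t 21.65 case xyz from hinge [   0.3 -178.7   33.4] alpha 0.183 rho 181.8 posang 0.185 j [ 0.82  1.36 -0.43  1.39 -0.76  1.33 -0.59] F [ 0.4 -0.1 -0.6]
time_s: 22.05
contact_force: [-0.1, 0.7, -0.1]
t 22.05 case xyz from hinge [  -0.4 -179.9   26.9] alpha 0.154 rho 181.9 posang 0.148 j [ 0.82  1.39 -0.44  1.37 -0.76  1.35 -0.59] F [-0.1  0.7 -0.1]
```

View pics/c8.png

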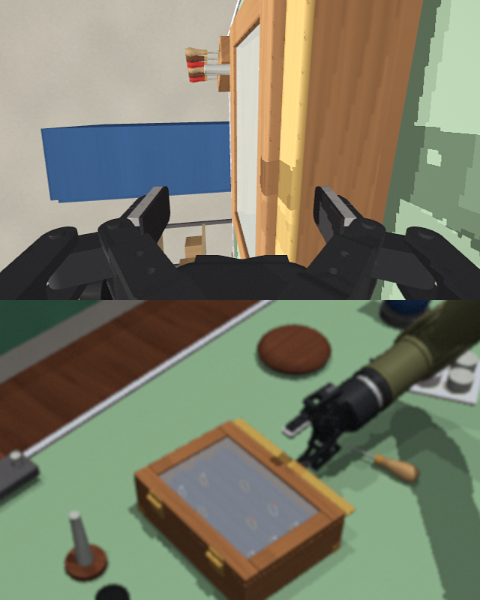

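The lid is shut and the front finger has come free below the lip (gap at (305–318,200)). I'll withdraw straight back.

```bash
python3 -m inch '[[85,[0,1,-10],[0,0,0]],[85,[0,1,-25],[0,0,0]],[85,[0,1,-45],[0,0,0]],[85,[0,0,-65],[0,0,0]],[85,[0,0,-80],[0,0,0]]]'|sed -n '1p;2p;4p'
python3 -m inch '[[85,[0,0,0],[0,0,0]],[85,[0,0,0],[0,0,0]],[85,[0,0,0],[0,0,0]],[85,[0,0,0],[0,0,0]],[85,[0,0,0],[0,0,0]]]'|sed -n '1p;2p;4p'
python3 - <<'E'
from h import *
st()
for n in("scene","side"):
    c=camera(n); cv2.imwrite(f"pics/{n}9.png",c["color"][:,:,::-1])
a=cv2.imread("pics/scene9.png")[140:340,150:420];b=cv2.imread("pics/side9.png")[60:260,210:480]
cv2.imwrite("pics/c9.png",np.vstack([cv2.resize(x,(400,296)) for x in(a,b)]))
E
```

```text
time_s: 22.65
position: [565.4, -183.3, 110.2]
contact_force: [-0.5, 0.5, 0.8]
time_s: 23.15
position: [565.5, -180.2, 110.0]
contact_force: [-0.0, 0.2, -0.0]
t 23.15 case xyz from hinge [  -0.3 -258.1   40. ] alpha 0.154 rho 261.2 posang 0.154 j [ 0.88  1.4  -0.4   1.22 -0.7   1.52 -0.65] F [-0.   0.2 -0. ]
```

View pics/c9.png

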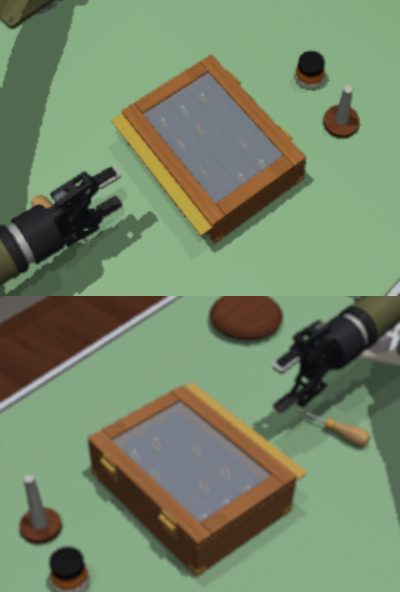

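The lid lies flat and shut, the hand is clear at about (100,190), and the cone, jar and graver stand where they were. I'll hand the job in.

```bash
python3 -c "
from station import sign_off
print(sign_off())"
```

```text
the job is handed in; nothing more can be done
None
```

I tipped the lid, let it fall freely, caught it on the front finger at about 0.98 rad and lowered it shut with no sign of a knock; the hand finished clear at 23 s and the job is handed in, with no verdict returned.

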